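Slide the cover along the shoe-care caddy and seat it in its well

ROBOT

A 6-joint arm with a two-finger parallel gripper is mounted at the origin on the work surface. World frame = base frame: x ahead of the robot, y to its left, z up, the work surface at z = 0. Lengths are in m, angles in rad, forces in N, time in s.
With the tool pointing down it reaches from about 0.3 to 0.95 m from the base axis. Payload 3.1 kg.
Tool frame: the origin (TCP) lies midway between the tips of the shut fingers; the grasp point (between the pads) lies 19 mm behind it; z points along the fingers, y is the line along which they close (so a half turn about z gives the same grasp; the last joint's range is limited). The gripper opens to 85 mm and grips with 20 to 120 N. Pads are 22 mm wide; open, the fingers measure 114 mm over their backs; the gripper's body (76 mm by 85 mm) begins 54 mm behind the grasp point. The pads swing forward as they close: fully open they stand 13 mm farther back than shut.
Start: joints at [1.033, 0.308, 1.634, -0, 1.2, -0.07], TCP at [0.282, 0.558, 0.231] pointing down, gripper open.
Joint ranges: [-3.06, 3.06], [-0.79, 1.96], [0.05, 2.63], [-1.19, 4.34], [0.05, 2.64], [-2.94, 2.94]. Speed limits (rad/s): [2.79, 2.79, 3.14, 3.14, 3.14, 3.14].

INTERFACE

Orientations are given as a rotation vector (axis times angle).
In Python, from rig import sense, grab_frame, camera_params, sign_off gives the robot as it stands.
- The arm moves only by the shell command python3 -m creep 'ROWS' [FORCE]. ROWS is JSON, a list of rows, each a list of 7 numbers: the shift along the tool's x, y, z in mm, then the turn, a rotation vector about the tool's x, y, z in rad, then the finger opening in mm, from 0 to 85.4. In form: [[x, y, z, ax, ay, az, fingers], ...]. A call has 1 to 20 rows; each row is the pose to reach, as a shift and turn from the pose commanded when the call began, along the tool's axes at that moment; what a row does not reach only later rows make up. A row lasts 1/8 s, in which the tool goes at most 62.5 mm and 10.7 degrees, less where a joint would pass 70% of its speed; a pose out of reach is approached as far as the arm can. A call with a gripper value outside its range is refused whole. The fingers move at their own pace and stop on an object; FORCE is the grip in N (left out, the last holds). Time passes only in rows, so rows that repeat a pose let the fingers close. It gives the time, the measured TCP pose, the force, the opening and the grip force at its end, in the units of the state.
- sense(): the state, without advancing time (a new reading comes with each control period).
- grab_frame(name): name is "scene" or "side" or "wrist"; returns the picture (400x640x3 uint8, red, green, blue); there is no depth.
- camera_params(name): a dict with "K" (3x3 intrinsics, pixels), "extrinsics" (4x4, takes a point from camera to world coordinates); the wrist camera has in their place "T_tool_cam" (4x4, takes a point from camera to tool coordinates, whose origin is the TCP and whose axes are the flange's). Camera axes: x right, y down, z forward; pixel columns grow to the right and rows downward; lengths in m; the calibration is good to about 2 mm. A picture is of the moment at which its call begins: read the wrist's pose just before it. camera_params takes no time and is no camera call.
- sign_off(): hands the job in; it is judged then, once.
The state is a dict: "time": time; "joints": joint angles; "joint_vel": joint speeds; "joint_efforts": joint torques, N m; "position": TCP position; "tool_rot": TCP orientation; "wrist_force": force on the tool from outside, world axes, zero at the start; "wrist_torque": the same for the moment, N m; "opening": finger opening in m; "finger_force": force on a finger pad.
Only numpy, scipy, OpenCV 4.12 (cv2) and the standard library are available. Lean on these libraries where they do the work, as an engineer would, in place of code of your own. Each camera call takes 0.05 s, during which the arm holds its last target. There are 200 camera calls.

TASK

The bamboo cover of the white shoe-care caddy lies on the deck beside the round well. Slide it along the caddy until its plug drops into the well, then press it firmly down against the stiff rubber liner until it sits fully home, level, with its disc flat on the deck. Do not force it hard, and leave the other things alone.

Things in the scene. Friction and masses are not known exactly. Their poses are not given: they have to be found in the camera images.
- caddy: Heavy fixed white tray 308 mm long along its x, 139 mm wide. Two upright side walls along x, 88 mm high, 131 mm apart inside, guide the cover; the ends are only 22 mm high. In it stands a grey insert whose flat top, the deck, is 70 mm up. Origin: centre of the underside; x points from the cover towards the well.
- cover: Loose round bamboo cover, no knob, 0.11 kg: flat disc 128 mm across, 7 mm thick, over a concentric plug 84 mm across, 8 mm deep. Starts with the plug flat on the deck, between the walls, at caddy x of -45 to -30 mm. Origin: centre of the plug's underside, z up: 70 mm above the caddy's origin on the deck, about 66 mm once dropped into the well, 62 mm when home.
- cover_top (a point): Centre of the cover's flat top face, 15 mm above the cover's origin. The well (89 mm across, on the caddy's centre line) is not measured: the insert may stand anywhere along the tray, with the well's centre at caddy x of 20 to 85 mm. A stiff dark rubber liner in it, 4 mm below the deck, sinks when about 8 N presses and stays down.
- glasses_case: Bystander: closed red plastic sunglasses case, 160 x 66 x 44 mm (long along its x). Origin: centre of the underside.
- shoe_tree: Bystander: wooden shoe tree, 265 mm long along its x, 70 mm wide, 68 mm high at the brass knob. Origin: underside, near the middle.
- bottle: Bystander: amber glass bottle, 60 mm in diameter, 130 mm high. Origin: centre of the underside.
- pegboard: Bystander, fixed: upright white pegboard panel 320 mm long along its x, 12 mm thick, 215 mm high, on two feet 80 mm deep; steel pegs stand 40 mm out of its -y face. Origin: centre of the underside.
There are look-alikes about, which are no part of the job. There is more than one size of the cover; the job needs the largest.

How it is judged:
By the outcome, as a careful person would: the job done as asked, in the order asked, and still so for the second after the job is handed in, with the robot touching nothing.
It also fails if it takes over 58 s, if anything falls off the work surface, if the arm or the gripper's body presses on something with over 40 N, if the wrist force passes 120 N, or if a joint passes its speed limit or range.

## Working session

There is one attempt and no reset: what is moved stays moved. The work goes in short steps, Python scripts to look and compute and a shell command to move; the robot and the scene stay as the last step left them, time stands still between calls to the robot, and variables do not carry over. Pictures are saved under pics/ and viewed, at most 10 in all, crops included, and the job is handed in when it is done.

```bash
mkdir -p pics; ls; python3 - <<'E'
from rig import *
import cv2,numpy as np
for n in("scene","side"):
    cv2.imwrite(f"pics/{n}0.png",grab_frame(n)[:,:,::-1]); p=camera_params(n); print(n,np.round(p["K"],1).tolist(),np.round(p["extrinsics"],3).tolist())
print(camera_params("wrist")); s=sense(); print(s["position"],s["tool_rot"],s["time"])
E
```

```text
pics
scene [[503.1, 0.0, 311.9], [0.0, 503.1, 200.4], [0.0, 0.0, 1.0]] [[0.456, 0.716, -0.528, 1.375], [0.89, -0.379, 0.255, -0.347], [-0.017, -0.586, -0.81, 1.278], [0.0, 0.0, 0.0, 1.0]]
side [[406.2, 0.0, 320.6], [0.0, 406.2, 203.3], [0.0, 0.0, 1.0]] [[0.718, -0.43, 0.547, -0.157], [-0.696, -0.467, 0.546, -0.673], [0.021, -0.772, -0.635, 0.917], [0.0, 0.0, 0.0, 1.0]]
{'K': array([[326.29677353,   0.        , 315.57197252],
       [  0.        , 326.29677353, 205.13014485],
       [  0.        ,   0.        ,   1.        ]]), 'T_tool_cam': array([[ 3.73750331e-04, -9.65010642e-01, -2.62210453e-01,
         6.55218361e-02],
       [ 9.99999924e-01,  3.89047073e-04, -6.42332694e-06,
        -6.17697457e-05],
       [ 1.08210788e-04, -2.62210431e-01,  9.65010714e-01,
        -1.41413152e-01],
       [ 0.00000000e+00,  0.00000000e+00,  0.00000000e+00,
         1.00000000e+00]])}
[0.2814464  0.55715722 0.23009959] [-0.72804122 -3.05535774  0.00336029] 0.1
```

View pics/scene0.png

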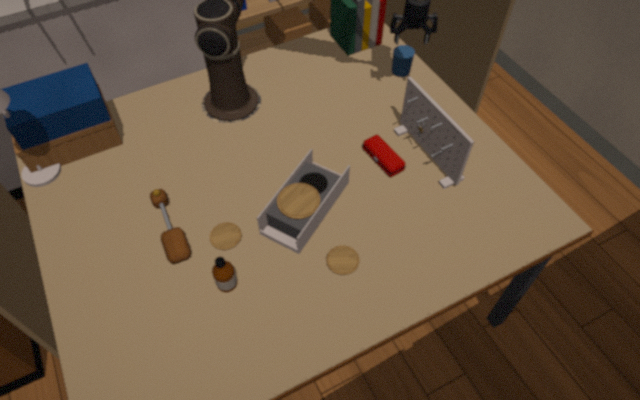

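View pics/side0.png

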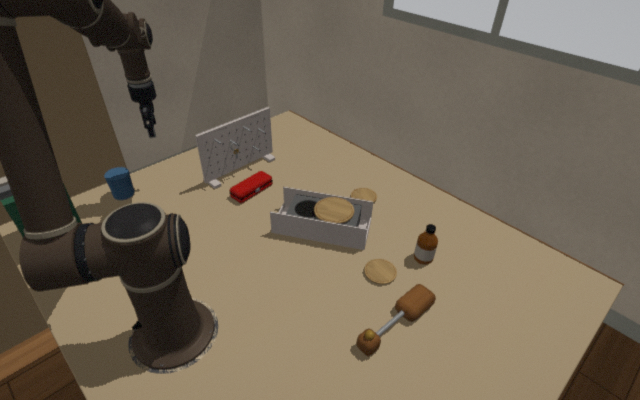

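Candidates for the cover are the disc in the caddy, at scene (299,201) and side (334,210), and two smaller loose discs on the table at scene (225,236) and (343,260). I choose the one in the caddy: it is the largest and lies by the dark well at scene (315,182). Next is a close crop to check it.

```bash
python3 - <<'E'
import cv2,numpy as np
a=cv2.imread("pics/scene0.png")[145:255,250:360];b=cv2.imread("pics/side0.png")[180:255,265:380]
a=cv2.resize(a,None,fx=4,fy=4,interpolation=cv2.INTER_CUBIC);b=cv2.resize(b,None,fx=3,fy=3,interpolation=cv2.INTER_CUBIC)
o=np.zeros((440,790,3),np.uint8);o[:,:440]=a;o[:b.shape[0],442:442+b.shape[1]]=b
cv2.imwrite("pics/crop0.png",cv2.convertScaleAbs(o,alpha=1.5))
E
```

```text
(no output)
```

View pics/crop0.png

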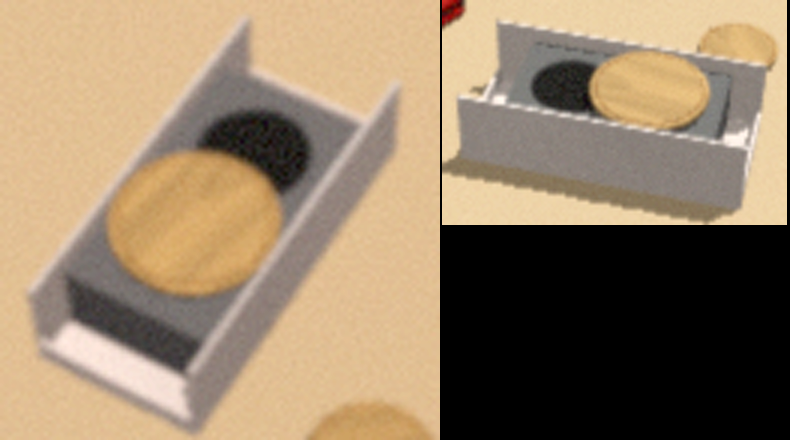

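The crop confirms the largest disc sits between the caddy walls, overlapping the dark well. I'll triangulate it and cast rays for the walls and well.

```bash
cat > h.py <<'E'
import cv2,numpy as np
from scipy.spatial.transform import Rotation as R
from rig import *
def cam(n,s=None):
    p=camera_params(n)
    if n=="wrist":
        T=np.eye(4);T[:3,:3]=R.from_rotvec(s["tool_rot"]).as_matrix();T[:3,3]=s["position"];return p["K"],T@p["T_tool_cam"]
    return p["K"],p["extrinsics"]
def ray(c,uv):
    K,E=c;d=E[:3,:3]@np.linalg.solve(K,[uv[0],uv[1],1]);return E[:3,3],d/np.linalg.norm(d)
def onz(c,uv,z):
    o,d=ray(c,uv);return o+d*(z-o[2])/d[2]
def tri(c1,u1,c2,u2):
    o1,d1=ray(c1,u1);o2,d2=ray(c2,u2);t=np.linalg.lstsq(np.c_[d1,-d2],o2-o1,rcond=None)[0]
    a,b=o1+t[0]*d1,o2+t[1]*d2;return (a+b)/2,np.linalg.norm(a-b)
def circ(P):
    A=np.c_[2*P[:,:2],np.ones(len(P))];x=np.linalg.lstsq(A,(P[:,:2]**2).sum(1),rcond=None)[0];return x[:2],np.sqrt(x[2]+x[:2]@x[:2])
E
python3 - <<'E'
from h import *
np.set_printoptions(precision=4,suppress=True)
S,D=cam("scene"),cam("side")
cs={}
for n,c,box in(("scene",S,(272,175,325,222)),("side",D,(311,195,358,224))):
    im=cv2.imread(f"pics/{n}0.png");h=cv2.cvtColor(im,cv2.COLOR_BGR2HSV)
    m=np.zeros(im.shape[:2],np.uint8);x0,y0,x1,y1=box
    m[y0:y1,x0:x1]=((h[y0:y1,x0:x1,1]>85)*255)
    k=max(cv2.findContours(m,0,1)[0],key=cv2.contourArea);e=cv2.fitEllipse(cv2.convexHull(k));print(n,e);cs[n]=e[0]
    P=np.array([onz(c,q,.085) for q in cv2.convexHull(k)[:,0]]);print("circle z.085",circ(P))
print("tri",tri(S,cs["scene"],D,cs["side"]))
sc=lambda u,v:(250+u/4,145+v/4); sd=lambda u,v:(265+(u-442)/3,180+v/3)
s=[sc(33,295),sc(248,18),sc(190,383),sc(398,85)]
d=[sd(747,147),sd(460,97),sd(765,66),sd(499,22)]
for a,b in zip(s,d): print("corner",onz(S,a,.088),onz(D,b,.088),tri(S,a,D,b))
for q in[(200,140),(225,118),(262,110),(297,127),(308,155),(300,178)]:print("well",onz(S,sc(*q),.07))
print(circ(np.array([onz(S,sc(*q),.07) for q in[(200,140),(225,118),(262,110),(297,127),(308,155),(300,178)]])))
E
```

```text
scene ((299.3509216308594, 198.94827270507812), (37.399662017822266, 46.85469055175781), 63.963382720947266)
circle z.085 (array([0.5736, 0.0003]), np.float64(0.0684035350679139))
side ((333.0371398925781, 209.76242065429688), (25.541105270385742, 42.696510314941406), 92.82966613769531)
circle z.085 (array([ 0.5679, -0.0066]), np.float64(0.06497125593575886))
tri (array([ 0.5722, -0.001 ,  0.0787]), np.float64(0.0034822508432499634))
corner [ 0.5852 -0.1366  0.088 ] [ 0.5747 -0.1413  0.088 ] (array([ 0.5809, -0.136 ,  0.081 ]), np.float64(0.001370648918727436))
corner [0.4233 0.1188 0.088 ] [0.4127 0.112  0.088 ] (array([0.418 , 0.1207, 0.0804]), np.float64(0.002225464608234898))
corner [ 0.7031 -0.0698  0.088 ] [ 0.6862 -0.0703  0.088 ] (array([ 0.6964, -0.0654,  0.0779]), np.float64(0.004216280153427706))
corner [0.5382 0.1891 0.088 ] [0.5256 0.1834 0.088 ] (array([0.5325, 0.1925, 0.0796]), np.float64(0.0007208567412343944))
well [0.5021 0.0368 0.07  ]
well [0.4918 0.0634 0.07  ]
well [0.4981 0.0922 0.07  ]
well [0.5256 0.1082 0.07  ]
well [0.5535 0.1028 0.07  ]
well [0.57   0.0872 0.07  ]
(array([0.5328, 0.0665]), np.float64(0.04227999238599214))
```

```bash
python3 - <<'E'
from h import *
np.set_printoptions(precision=3,suppress=True)
S=cam("scene")
for q in[(402,130),(450,183),(383,155)]:print(onz(S,q,0))
for q in[(408,82),(470,145)]:print(onz(S,q,.215))
s=sense();M=R.from_rotvec(s["tool_rot"]).as_matrix();print(M)
print("shift mm",1000*M.T@(np.array([.553,.035,.27])-s["position"]))
th=np.arctan2(.2576,-.1615);X=np.array([np.cos(th),np.sin(th),0]);Z=np.array([0,0,-1.]);G=np.c_[X,np.cross(Z,X),Z]
print("turn",R.from_matrix(M.T@G).as_rotvec(),np.degrees(th))
E
```

```text
[0.42  0.471 0.   ]
[0.687 0.478 0.   ]
[0.486 0.352 0.   ]
[0.416 0.463 0.215]
[0.719 0.469 0.215]
[[-0.893  0.451 -0.001]
 [ 0.451  0.893 -0.002]
 [ 0.    -0.002 -1.   ]]
shift mm [-477.839 -343.676  -39.214]
turn [-0.002  0.     0.543] 122.08528523000665
```

```bash
python3 -m creep '[[0,0,-60,0,0,0,0],[0,0,-120,0,0,0,0],[-50,-30,-120,0,0,0,0],[-100,-65,-120,0,0,0,0],[-145,-100,-120,0,0,0.1,0],[-190,-135,-120,0,0,0.2,0],[-235,-170,-120,0,0,0.3,0],[-285,-205,-120,0,0,0.4,0],[-330,-240,-100,0,0,0.5,0],[-380,-275,-80,0,0,0.54,0],[-430,-310,-60,0,0,0.54,0],[-478,-344,-39,0,0,0.54,0],[-478,-344,-39,0,0,0.54,0],[-478,-344,-39,0,0,0.54,0],[-478,-344,-39,0,0,0.54,0],[-478,-344,-39,0,0,0.54,0]]'
python3 - <<'E'
from h import *
s=sense();print(s["position"],s["tool_rot"],s["joints"],s["time"])
im=grab_frame("wrist")[:,:,::-1];cv2.imwrite("pics/w1.png",im)
np.savez("w1.npz",p=s["position"],r=s["tool_rot"])
E
```

```text
time: 2.1
position: [0.5533, 0.0366, 0.2711]
tool_rot: [1.513, 2.752, 0.001]
wrist_force: [0.2, 0.5, -0.0]
opening: -0.0003
finger_force: 0.0
[0.55329983 0.03663333 0.27105795] [1.51347000e+00 2.75185073e+00 1.22046426e-03] [-1.25370838e-02  1.36225355e-01  1.76096422e+00  2.23135762e-04
  1.24314834e+00 -5.77745394e-01] 2.1
```

View pics/w1.png

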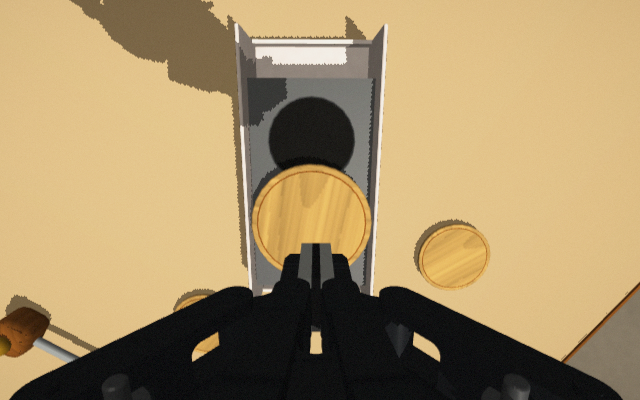

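The picture shows the well, dark, at about (311,139), the disc at about (311,222), and the walls at columns ~240–250 and ~378–386. The deck is visible between them. I'll take a second wrist view further back, which is also on the way to the approach point, for height by parallax.

```bash
python3 -m creep '[[-30,0,0,0,0,0,0],[-60,0,0,0,0,0,0],[-85,0,0,0,0,0,0],[-85,0,0,0,0,0,0],[-85,0,0,0,0,0,0],[-85,0,0,0,0,0,0]]'
cat > m.py <<'E'
from h import *
np.set_printoptions(precision=4,suppress=True)
def feats(im,out):
    h=cv2.cvtColor(im,cv2.COLOR_BGR2HSV);r={}
    g=((h[...,2]<45)*255).astype(np.uint8); w=((h[...,1]>90)&(h[...,2]>60))*np.uint8(255)
    return g,w
def fit(im,seed_w,seed_d,rw,rd):
    # edge points along radial lines from seeds
    g,w=feats(im,0);res=[]
    for m,(cx,cy),rng,angs in((g,seed_w,rw,np.radians(np.arange(-175,-4,5))),(w,seed_d,rd,np.radians(np.r_[np.arange(-170,-9,5),-180,-175,0,-5,5,10,15,165,170,175]))):
        pts=[]
        for a in angs:
            q=[m[int(round(cy+t*np.sin(a))),int(round(cx+t*np.cos(a)))] for t in np.arange(0,rng,.25)]
            z=[i for i in range(len(q)-8) if not any(q[i:i+8])]
            if z: pts.append((cx+z[0]*.25*np.cos(a),cy+z[0]*.25*np.sin(a)))
        res.append(np.array(pts))
    return res
E
python3 - <<'E'
from m import *
s=sense();print(s["position"],s["tool_rot"],s["time"])
im2=grab_frame("wrist")[:,:,::-1].copy();cv2.imwrite("pics/w2.png",im2)
np.savez("w2.npz",p=s["position"],r=s["tool_rot"])
cv2.imwrite("pics/w2b.png",cv2.convertScaleAbs(im2,alpha=1.3))
E
```

```text
time: 2.9
position: [0.5983, -0.0358, 0.2702]
tool_rot: [-1.516, -2.751, -0.0]
wrist_force: [0.2, 0.2, 0.3]
opening: -0.0001
finger_force: 0.0
[ 0.5983 -0.0358  0.2702] [-1.5155 -2.7512 -0.0003] 2.9
```

View pics/w2b.png

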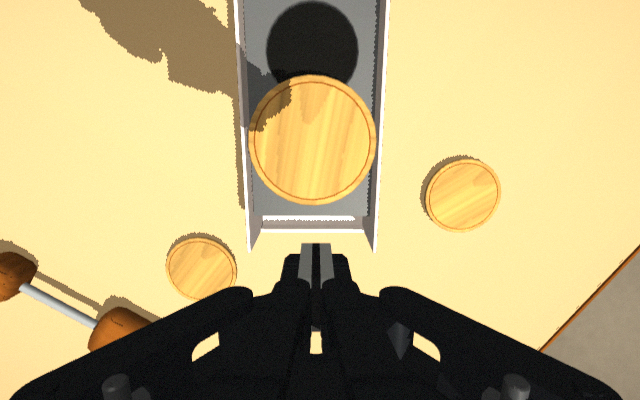

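The whole disc now shows at (312,139), radius about 64 px. The well is at (312,47), and the rear wall ends are at (250,250) and (377,250).

```bash
python3 - <<'E'
from m import *
C=[];ims=[]
for i in(1,2):
    f=np.load(f"w{i}.npz");C.append(cam("wrist",dict(position=f["p"],tool_rot=f["r"])));ims.append(cv2.imread(f"pics/w{i}.png"))
o=[]
for im,c,sw,sd in((ims[0],C[0],(311,135),(311,215)),(ims[1],C[1],(312,45),(312,139))):
    W,Dk=fit(im,sw,sd,60,80)
    eW=cv2.fitEllipse(W.astype(np.float32));eD=cv2.fitEllipse(Dk.astype(np.float32));print(len(W),eW,len(Dk),eD);o.append((eW[0],eD[0]))
    print(" well onz.07",circ(np.array([onz(c,q,.07) for q in W]))," disc onz.085",circ(np.array([onz(c,q,.085) for q in Dk])))
print("tri well",tri(C[0],o[0][0],C[1],o[1][0]),"disc",tri(C[0],o[0][1],C[1],o[1][1]))
for i,uv in((0,(236,25)),(0,(387,25)),(1,(249,250)),(1,(377,250))):print(onz(C[i],uv,.088))
E
```

```text
35 ((311.0318298339844, 140.02108764648438), (84.66185760498047, 85.93722534179688), 0.7172670960426331) 43 ((311.0254821777344, 221.9404296875), (117.33009338378906, 120.54229736328125), 95.55770111083984)
 well onz.07 (array([0.5282, 0.0686]), np.float64(0.04370379723386221))  disc onz.085 (array([ 0.573 , -0.0024]), np.float64(0.06345801460215988))
35 ((312.0071716308594, 49.72313690185547), (90.43037414550781, 96.79014587402344), 0.1004905104637146) 43 ((311.82879638671875, 139.18841552734375), (129.03262329101562, 131.16574096679688), 175.1199951171875)
 well onz.07 (array([0.5288, 0.0682]), np.float64(0.04372941992604282))  disc onz.085 (array([ 0.5736, -0.0031]), np.float64(0.06353755089184689))
tri well (array([0.5274, 0.0701, 0.0711]), np.float64(0.00035595161831535385)) disc (array([ 0.5717, -0.0002,  0.0878]), np.float64(0.00011787908510953989))
[0.4161 0.1208 0.088 ]
[0.5303 0.1933 0.088 ]
[ 0.5769 -0.1344  0.088 ]
[ 0.6924 -0.0613  0.088 ]
```

```bash
python3 -m creep '[[-25,-2,40,0,0,0,0],[-46,-4,80,0,0,0,0],[-46,-4,120,0,0,0,0],[-46,-4,150,0,0,0,0],[-46,-4,170,0,0,0,0],[-46,-4,185,0,0,0,0],[-46,-4,196,0,0,0,0],[-46,-4,196,0,0,0,0],[-46,-4,196,0,0,0,0]]'
python3 -m creep '[[4,0,0,0,0,0,0],[8,0,0,0,0,0,0],[12,0,0,0,0,0,0],[16,0,0,0,0,0,0],[20,0,0,0,0,0,0],[24,0,0,0,0,0,0],[28,0,0,0,0,0,0],[32,0,0,0,0,0,0],[36,0,0,0,0,0,0],[40,0,0,0,0,0,0],[40,0,0,0,0,0,0]]'
python3 - <<'E'
from h import *
s=sense();print(s["position"],s["wrist_force"]);im=grab_frame("wrist")[:,:,::-1];cv2.imwrite("pics/w3.png",im)
cv2.imwrite("pics/s3.png",cv2.resize(grab_frame("scene")[145:255,240:370,::-1],None,fx=5,fy=5,interpolation=cv2.INTER_CUBIC))
a=cv2.imread("pics/s3.png");b=cv2.resize(im,None,fx=.6,fy=.6)
cv2.imwrite("pics/c3.png",np.hstack([cv2.resize(a,(400,338)),np.pad(b,((0,338-b.shape[0]),(0,0),(0,0)))]))
E
```

```text
time: 4.08
position: [0.6208, -0.0778, 0.0752]
tool_rot: [1.516, 2.75, 0.001]
wrist_force: [0.3, -0.4, -1.0]
opening: 0.0002
finger_force: 0.0
time: 5.45
position: [0.598, -0.0433, 0.0741]
tool_rot: [-1.516, -2.75, 0.0]
wrist_force: [0.1, 0.0, 0.2]
opening: -0.0
finger_force: 0.0
[ 0.59798936 -0.04332879  0.07405956] [0.09419111 0.02746573 0.21736546]
```

View pics/c3.png

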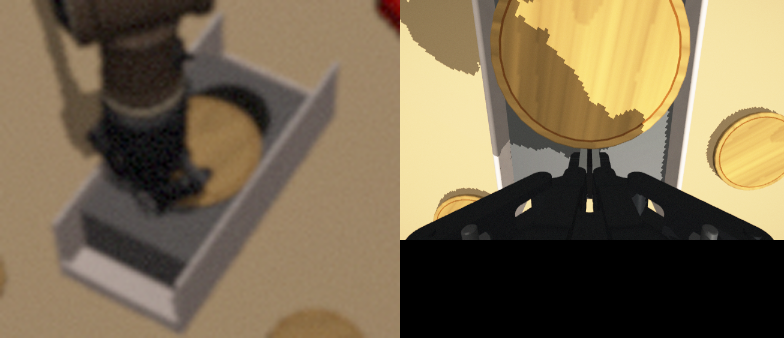

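The disc's rear edge touches the fingertips, at about (590,148) in the composite, and the disc has slid partway over the well. I'll keep pushing slowly.

```bash
python3 -m creep '[[4,0,0,0,0,0,0],[8,0,0,0,0,0,0],[12,0,0,0,0,0,0],[16,0,0,0,0,0,0],[20,0,0,0,0,0,0],[24,0,0,0,0,0,0],[28,0,0,0,0,0,0],[32,0,0,0,0,0,0],[36,0,0,0,0,0,0],[40,0,0,0,0,0,0],[43,0,0,0,0,0,0],[46,0,0,0,0,0,0],[48,0,0,0,0,0,0],[48,0,0,0,0,0,0]]'
python3 - <<'E'
from m import *
s=sense();im=grab_frame("wrist")[:,:,::-1].copy();cv2.imwrite("pics/w4.png",im);c=cam("wrist",s)
u=np.array([-.533,.846]);k=(s["position"][:2]-[.5285,.0684])@u;print("TCP to well along",k)
w=((cv2.cvtColor(im,cv2.COLOR_BGR2HSV)[...,1]>90)*255).astype(np.uint8)[:,313]
print(np.flatnonzero(w[:300])[[0,-1]])
E
```

```text
time: 7.3
position: [0.5727, -0.003, 0.0742]
tool_rot: [-1.517, -2.751, -0.0]
wrist_force: [-0.1, -0.3, 0.7]
opening: 0.0
finger_force: 0.0
TCP to well along -0.08395922317142786
[  0 249]
```

```bash
for i in 1; do python3 -m creep '[[2,0,0,0,0,0,0],[4,0,0,0,0,0,0],[6,0,0,0,0,0,0],[6,0,0,0,0,0,0]]'; done
cat > e.py <<'E'
from m import *
s=sense();im=grab_frame("wrist")[:,:,::-1].copy();c=cam("wrist",s)
h=cv2.cvtColor(im,cv2.COLOR_BGR2HSV);u=np.array([-.533,.846])
for col in(260,280,340,360):
    w=(h[:300,col,1]>90)&(h[:300,col,2]>50);r=np.flatnonzero(w)[-1];P=onz(c,(col,r),.085);d=P[:2]-[.5285,.0684];print(col,r,"rel well",d@u,d@[.846,.533],"exp",-np.sqrt(.064**2-(d@[.846,.533])**2))
print("tcp",(s["position"][:2]-[.5285,.0684])@u,s["wrist_force"])
E
python3 e.py
```

```text
time: 7.85
position: [0.5695, 0.0021, 0.0742]
tool_rot: [-1.517, -2.751, 0.0]
wrist_force: [0.8, -0.0, -0.2]
opening: -0.0001
finger_force: 0.0
260 238 rel well -0.06243863882896738 -0.023990481998990936 exp -0.05933343722940793
280 244 rel well -0.06516624730619996 -0.01553366834836966 exp -0.062086271813041397
340 246 rel well -0.06604639137270725 0.010208203028820795 exp -0.06318063461949693
360 242 rel well -0.06419714269521838 0.01872793370683593 exp -0.06119856615209509
tcp -0.07797270846398564 [ 0.7835 -0.029  -0.1727]
```

```bash
python3 -m creep '[[1,0,0,0,0,0,0],[2,0,0,0,0,0,0],[2,0,0,0,0,0,0]]'; python3 e.py; cp /dev/null /dev/null; python3 -m creep '[[0.5,0,0,0,0,0,0],[1,0,0,0,0,0,0],[1,0,0,0,0,0,0]]';python3 e.py
python3 - <<'E'
from h import *
cv2.imwrite("pics/s5.png",np.hstack([cv2.resize(grab_frame("wrist")[0:300,200:430,::-1],None,fx=1.7,fy=1.7),cv2.resize(grab_frame("side")[175:260,265:330+50,::-1],(400,510),interpolation=cv2.INTER_CUBIC)[:, :400]]))
E
```

```text
time: 8.28
position: [0.5686, 0.0036, 0.0743]
tool_rot: [-1.517, -2.751, 0.0]
wrist_force: [0.6, 0.5, 0.1]
opening: 0.0002
finger_force: 0.1
260 238 rel well -0.06069977551263085 -0.023959791973666524 exp -0.059345836994507246
280 244 rel well -0.06342984173425256 -0.01550048803374535 exp -0.062094563938526186
340 246 rel well -0.0643141568556225 0.010251049554146165 exp -0.06317369692394485
360 242 rel well -0.06246520858649731 0.01877445196947949 exp -0.06118431133260967
tcp -0.07622119094401306 [0.5788 0.528  0.0692]
time: 8.7
position: [0.5682, 0.0044, 0.0743]
tool_rot: [-1.517, -2.751, -0.0]
wrist_force: [0.9, -1.1, 0.2]
opening: -0.0
finger_force: 0.1
260 234 rel well -0.05796475741642838 -0.023828980434363774 exp -0.05939848223194519
280 239 rel well -0.060223163545705186 -0.015382197635803313 exp -0.06212397279547636
340 242 rel well -0.061563056529587296 0.010281243473135311 exp -0.0631687900204374
360 238 rel well -0.05972749714775959 0.018780481120733994 exp -0.06118246095797188
tcp -0.07527865160153031 [ 0.8529 -1.1458  0.1963]cp: '/dev/null' and '/dev/null' are the same file
```

View pics/s5.png

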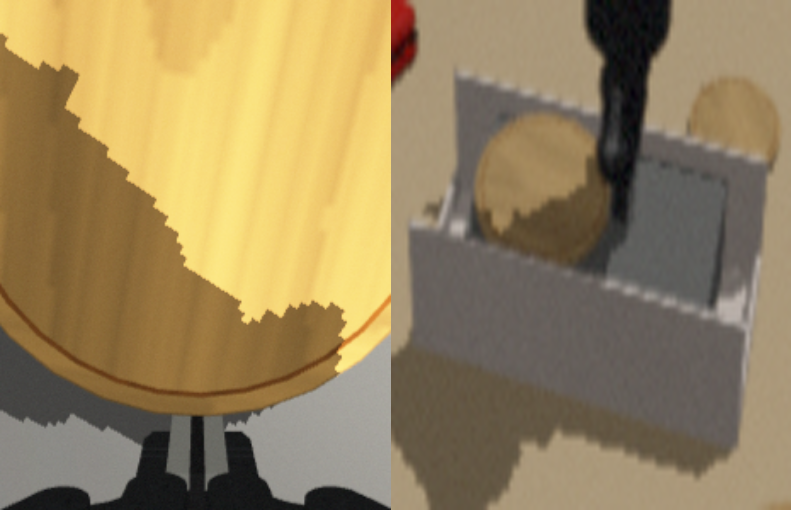

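The rear edge jumped 4 px for a 1 mm push, so the plug has likely dropped. I'll back off, rise and measure its height from two places.

```bash
python3 -m creep '[[-8,0,0,0,0,0,0],[-12,0,0,0,0,0,0],[-12,0,-30,0,0,0,0],[-15,0,-80,0,0,0,0],[-20,0,-130,0,0,0,0],[-20,0,-180,0,0,0,0],[-20,0,-196,0,0,0,0],[-20,0,-196,0,0,0,0],[-20,0,-196,0,0,0,0],[-20,0,-196,0,0,0,0]]'
cat > g.py <<'E'
from m import *
import sys
s=sense();im=grab_frame("wrist")[:,:,::-1].copy();cv2.imwrite(f"pics/{sys.argv[1]}.png",im)
np.savez(sys.argv[1]+".npz",p=s["position"],r=s["tool_rot"]);print(s["position"])
E
cat > t.py <<'E'
from m import *
import sys
C=[];E=[];Q=[]
for n in sys.argv[1:3]:
    f=np.load(n+".npz");c=cam("wrist",dict(position=f["p"],tool_rot=f["r"]));im=cv2.imread(f"pics/{n}.png");C.append(c)
    K,T=c;q=np.linalg.inv(T)@[.5285,.0684,.08,1];q=K@q[:3];q=q[:2]/q[2]
    D=fit(im,(0+311,100),q,5,95)[1];e=cv2.fitEllipse(D.astype(np.float32));E.append(e[0]);Q.append(D);print(np.round(q),e)
P,g=tri(C[0],E[0],C[1],E[1]);print("tri",P,g)
for c,D in zip(C,Q):
    for z in(.077,.081,.085): print(z,circ(np.array([onz(c,q,z) for q in D])))
s=sense();print("press shift mm",1000*R.from_rotvec(s["tool_rot"]).as_matrix().T@(np.array([P[0],P[1],.09])-s["position"]))
E
python3 g.py a1
python3 -m creep '[[25,0,0,0,0,0,0],[50,0,0,0,0,0,0],[50,0,0,0,0,0,0],[50,0,0,0,0,0,0],[50,0,0,0,0,0,0]]'; python3 g.py a2; python3 t.py a1 a2
```

```text
time: 10.1
position: [0.5774, -0.0124, 0.2677]
tool_rot: [-1.515, -2.747, 0.003]
wrist_force: [0.7, 0.2, -0.1]
opening: 0.0002
finger_force: 0.0
[ 0.5774 -0.0124  0.2677]
time: 10.78
position: [0.5524, 0.0296, 0.2705]
tool_rot: [1.516, 2.751, 0.0]
wrist_force: [1.0, -0.0, 0.6]
opening: -0.0
finger_force: 0.0
[0.5524 0.0296 0.2705]
[318.  86.] ((317.9512939453125, 83.3271484375), (133.95001220703125, 141.51431274414062), 179.02304077148438)
[316. 137.] ((315.7448425292969, 134.79942321777344), (127.78219604492188, 129.4466552734375), 170.82469177246094)
tri [0.5274 0.0703 0.0782] 3.067984646646815e-05
0.077 (array([0.5292, 0.0673]), np.float64(0.0642733461360786))
0.081 (array([0.5294, 0.067 ]), np.float64(0.06349956865328597))
0.085 (array([0.5295, 0.0667]), np.float64(0.06272579117049175))
0.077 (array([0.5293, 0.0671]), np.float64(0.06430290513382957))
0.081 (array([0.5292, 0.0673]), np.float64(0.06353484691385698))
0.085 (array([0.529 , 0.0675]), np.float64(0.06276678869388624))
press shift mm [ 47.9537   0.5498 180.4227]
```

The apparent radius is 63.5 mm at z=0.081 and was 63.5 mm at 0.085 before, so the cover has dropped 4 mm and sits concentric with the well. Now I'll press at its centre.

```bash
python3 -m creep '[[20,0,40,0,0,0,0],[44,0.5,80,0,0,0,0],[44.5,0.5,120,0,0,0,0],[44.5,0.5,150,0,0,0,0],[44.5,0.5,170,0,0,0,0],[44.5,0.5,180,0,0,0,0],[44.5,0.5,185,0,0,0,0],[44.5,0.5,185,0,0,0,0],[44.5,0.5,185,0,0,0,0]]'
for i in 1 2 3; do python3 -m creep '[[0,0,1,0,0,0,0],[0,0,2,0,0,0,0],[0,0,2,0,0,0,0]]' | egrep 'pos|force'; done
```

```text
time: 11.95
position: [0.5297, 0.0676, 0.0862]
tool_rot: [1.516, 2.75, 0.002]
wrist_force: [0.4, 0.1, 0.3]
opening: 0.0
finger_force: 0.0
position: [0.5288, 0.0677, 0.0833]
wrist_force: [0.1, -0.4, -0.6]
finger_force: 0.0
position: [0.5287, 0.0676, 0.0811]
wrist_force: [-0.7, -0.5, -0.1]
finger_force: 0.0
position: [0.5289, 0.0676, 0.0801]
wrist_force: [-2.3, -0.6, 4.9]
finger_force: 2.6
```

```bash
for i in 1 2 3 4; do python3 -m creep '[[0,0,0.5,0,0,0,0],[0,0,1,0,0,0,0],[0,0,1,0,0,0,0]]' | egrep 'pos|force'; done
```

```text
position: [0.5289, 0.0676, 0.0792]
wrist_force: [-3.3, -0.4, 5.8]
finger_force: 3.0
position: [0.5288, 0.0677, 0.0782]
wrist_force: [-3.2, -0.2, 5.9]
finger_force: 3.0
position: [0.5289, 0.0677, 0.0772]
wrist_force: [-1.9, -0.2, 6.2]
finger_force: 3.0
position: [0.5289, 0.0677, 0.077]
wrist_force: [-5.0, 0.2, 11.2]
finger_force: 5.7
```

```bash
for i in 1 2; do python3 -m creep '[[0,0,0.5,0,0,0,0],[0,0,1,0,0,0,0],[0,0,1,0,0,0,0]]' | egrep 'pos|force'; done
python3 -m creep '[[0,0,-3,0,0,0,0],[0,0,-10,0,0,0,0],[-20,0,-60,0,0,0,0],[-40,0,-120,0,0,0,0],[-60,0,-170,0,0,0,0],[-70,0,-195,0,0,0,0],[-70,0,-195,0,0,0,0],[-70,0,-195,0,0,0,0],[-70,0,-195,0,0,0,0]]'; python3 g.py b1
python3 -m creep '[[25,0,0,0,0,0,0],[40,0,0,0,0,0,0],[40,0,0,0,0,0,0],[40,0,0,0,0,0,0],[40,0,0,0,0,0,0]]'; python3 g.py b2; python3 t.py b1 b2
python3 - <<'E'
import cv2,numpy as np
from rig import *
a=cv2.imread("pics/b2.png")[20:260,200:430];b=grab_frame("side")[180:255,265:380,::-1]
cv2.imwrite("pics/end.png",np.hstack([cv2.resize(a,(400,417)),cv2.resize(b,(400,417),interpolation=cv2.INTER_CUBIC)]))
E
```

```text
position: [0.5289, 0.0677, 0.077]
wrist_force: [-6.1, -0.6, 17.3]
finger_force: 8.6
position: [0.5289, 0.0677, 0.077]
wrist_force: [-7.6, -1.3, 23.0]
finger_force: 11.6
time: 16.45
position: [0.5645, 0.009, 0.2657]
tool_rot: [-1.514, -2.748, 0.003]
wrist_force: [0.2, 0.0, 0.3]
opening: 0.0001
finger_force: 0.0
[0.5645 0.009  0.2657]
time: 17.12
position: [0.5451, 0.042, 0.2685]
tool_rot: [1.517, 2.75, 0.0]
wrist_force: [0.0, 0.1, -0.1]
opening: -0.0002
finger_force: 0.0
[0.5451 0.042  0.2685]
[317. 113.] ((317.3475341796875, 110.66722869873047), (130.5252227783203, 135.10577392578125), 3.2212634086608887)
[315. 152.] ((315.166015625, 149.73268127441406), (125.72294616699219, 127.1505126953125), 175.387939453125)
tri [0.5274 0.0701 0.079 ] 5.494225824057918e-05
0.077 (array([0.5292, 0.0672]), np.float64(0.0635654336293656))
0.081 (array([0.5292, 0.0672]), np.float64(0.06279568545726485))
0.085 (array([0.5293, 0.0671]), np.float64(0.062025937285159725))
0.077 (array([0.5291, 0.0673]), np.float64(0.06360268349856142))
0.081 (array([0.5288, 0.0677]), np.float64(0.0628383386709227))
0.085 (array([0.5286, 0.0681]), np.float64(0.06207399384327968))
press shift mm [ 33.3672  -0.039  178.393 ]
```

View pics/end.png

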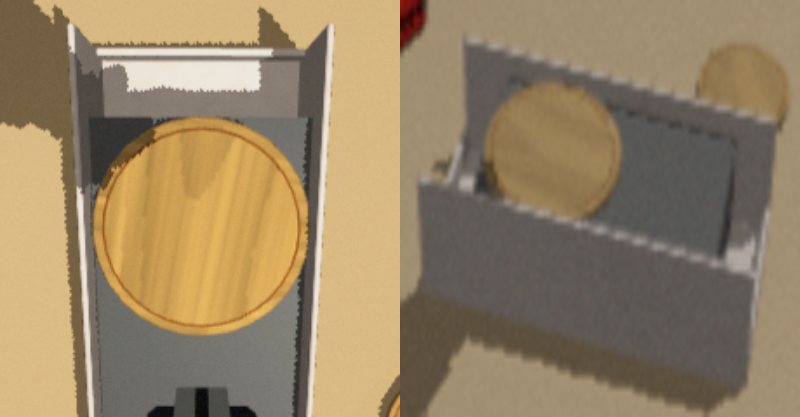

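The cover is home: radius 63.6 mm fits at z=0.077, it lies flat on the deck in the well at (200,225), and the robot is clear of it.

```bash
python3 -c "from rig import sign_off;print(sign_off())"
```

```text
the job is handed in; nothing more can be done
None
```

The cover was slid into the well and pressed home (about 23 N at the wrist); it measures level with its disc on the deck (top at z ≈ 0.077), the robot was clear of everything, and the job was handed in at about 17 s.

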